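Check the air mounts of the balance plate with the pocket gauge

ROBOT

A 7-joint arm with a two-finger parallel gripper is mounted at the origin on the work surface. World frame = base frame: x ahead of the robot, y to its left, z up, the work surface at z = 0. Lengths are in m, angles in rad, forces in N, time in s.
With the tool pointing down it reaches from about 0.425 to 0.875 m from the base axis. Payload 4.7 kg.
Tool frame: the origin (TCP) lies on the centre line of the jaws, within the pads' length; the fingertips stand 19 mm ahead of it and the grasp point (between the pads) is the TCP (ctrl.nose_length is the distance from the TCP to the fingertips, in m); z points along the fingers, x is the direction in which the jaws open and shut, and the axes are right-handed (so a half turn about z gives the same grasp; the last joint's range is limited). The gripper opens to 87 mm and grips with 3 to 60 N. Pads are 19 mm wide; open, the fingers measure 117 mm over their backs; the gripper's body (75 mm by 190 mm) begins 51 mm behind the grasp point.
Start: joints at [-1.262, 0.321, -0.07, 1.45, 0.023, 1.371, -0.057], TCP at [0.189, 0.622, 0.242] pointing down, gripper open.
Joint ranges: [-2.86, 2.86], [-0.3, 2.09], [-1.38, 1.24], [0.06, 2.45], [-1.56, 4.7], [0.09, 2.05], [-2.69, 2.69]. Speed limits (rad/s): [2.57, 2.57, 3.14, 3.14, 3.14, 3.14, 3.14].

INTERFACE

Orientations are given as a rotation vector (axis times angle).
In Python, from bench import ctrl gives the robot as it stands. The module is installed in compiled form; this text tells all that it offers.
- The arm moves only by the shell command python3 -m crank 'ROWS' [OPENING] [FORCE]. ROWS is a JSON object of lists of equal length, an entry for each row: "dp": the shift along the tool's x, y, z in cm, a list of three; "delta_rot": the turn, a rotation vector about the tool's x, y, z in rad, a list of three. In form: {"dp": [[x, y, z], ...], "delta_rot": [[rx, ry, rz], ...]}. A call has exactly 8 rows; each row shifts and turns the commanded pose from where the row before left it, along the tool's axes as they then stand; what a row does not reach is not made up. A row lasts 1/10 s, in which the tool goes at most 50 mm and 8.59 degrees, less where a joint would pass 70% of its speed; a pose out of reach is approached as far as the arm can. A call with a gripper value outside its range is refused whole. OPENING is the finger opening in cm, from 0 to 8.7, set as the call begins (- or left out, the last holds). The fingers move at their own pace and stop on an object; FORCE is the grip in N (left out, the last holds). Time passes only in rows, so rows that do not move let the fingers close, or fill a call up. It gives the time, the measured TCP pose, the force and the opening at its end, in the units of the state.
- ctrl.get_state(): the state, without advancing time (a new reading comes with each control period).
- ctrl.get_image(name): name is "side" or "top"; returns the picture (384x512x3 uint8, blue, green, red); there is no depth.
- ctrl.camera_info(name): a dict with "camera_matrix" (3x3 intrinsics, pixels), "xyz" and "orientation" of the camera in the world. Camera axes: x right, y down, z forward; pixel columns grow to the right and rows downward; lengths in m; the calibration is good to about 2 mm. A picture is of the moment at which its call begins. camera_info takes no time and is no camera call.
- ctrl.close_job(): hands the job in, once; it reports no verdict.
The state is a dict: "time": time; "joint_positions": joint angles; "qd": joint speeds; "joint_torque": joint torques, N m; "position": TCP position; "tool_rot": TCP orientation; "ft_force": force on the tool from outside, world axes, zero at the start; "torque": the same for the moment, N m; "grip_width": opening from 0.0 (shut) to 1.0 (fully open).
Only numpy, scipy, OpenCV 4.12 (cv2) and the standard library are available. Lean on these libraries where they do the work, as an engineer would, in place of code of your own. Each camera call takes 0.05 s, during which the arm holds its last target.

TASK

Check the air pressure in the mounts under the balance plate: lift the pocket pressure gauge out of its rest, press its coupler squarely onto the tilted charging nipple until it snaps over the ball head, and push on until it is fully home, so that the valve pin is held open. Finish there, still gripping the gauge and holding it fully home against the valve spring - do not let go - and leave the tare cup, the pan brush, the two weights and the enclosure's gate as they are.

Things in the scene. Friction and masses are not known exactly. Their poses are not given: they have to be found in the camera images.
- gauge_case (a point): centre of the dial case of the loose pocket pressure gauge: grip it here. Gauge 78 mm tall, 0.15 to 0.3 kg, round about its z axis (from coupler mouth to white dial face): steel coupler sleeve 26 mm across, 30 long; brass stem 18 long; black case 40 mm across, 30 high, face on top. Starts upright, coupler down in its rest. This point is 63 mm above the mouth, 15 mm below the face
- gauge_mouth (a point): centre of the open lower end (mouth) of the gauge's coupler, axes as the gauge's. The bore is 17 mm across and 22.5 mm deep; four sprung locking balls stand into it 6 mm above the mouth, leaving 10 mm between them
- stand: the gauge's rest: a grey block 60 x 60 x 22 mm, fixed on the granite plate, with a round blind hole 29 mm wide and 18 mm deep in its top, in which the coupler stands. Origin at the centre of its underside, on the plate. Lift the gauge straight up by 20 mm or more to clear it
- block: aluminium manifold block, 70 x 56 x 36 mm on a 94 mm long foot, fixed on the plate, that carries the nipple on its top; origin under it, on the plate. Its -x side is the one the nipple leans to, which is the robot's -x or up to 30 degrees off it; an air pipe leaves at its +x side
- nipple_head (a point): centre of the charging nipple's steel ball head (14 mm across, on an 8 mm neck). Its z axis is the nipple's axis, pointing outward and up, tilted 30 degrees from vertical. A brass valve pin, 5 mm thick, stands out of it, tip at z = 0.013. Locking balls meet the head as the mouth reaches z = 0, resist with up to 10 N near z = -0.002, give way past z = -0.005 and have snapped at z = -0.010
- nipple_stop (a point): centre of the upper face of the nipple's hexagon shoulder, 14.5 mm below the ball head's centre along the nipple's axis (axes as nipple_head); 23 to 27 mm across. Fully home, the rim of the coupler's mouth rests on it. If it is let go, the spring pushes the coupler back about 3 mm and it sags there, the valve less than half open
- valve (a joint): travel of the valve pin into the nipple, m: 0 as it stands, 0.0045 to 0.005 when the coupler is fully home. The coupler's bore first touches it when the mouth is 9.5 mm below the head's centre; its spring pushes back with 3 N at first and 9 N fully home
- plate: speckled granite surface plate, 580 x 900 mm, top 70 mm above the work surface; fixed. Origin at the middle of its footprint on the work surface
- cup: white ceramic tare cup, 48 mm across the rim, 36 mm tall, origin at the centre of its underside; leave alone
- weight_big: larger polished steel weight with a knob, 22 mm across, 38 mm tall, origin at the centre of its underside; leave alone
- weight_small: smaller polished steel weight with a knob, 17 mm across, 33 mm tall, origin at the centre of its underside; leave alone
- brush_mid (a point): middle of the pan brush, which lies on the plate: round steel handle 12 mm thick and grey bristles, 146 mm long along its x axis; leave alone
- gate_knob (a point): knob on the small glass gate, 60 mm wide and 82 mm high, in the front of the glass draft enclosure (160 x 170 mm, 185 mm tall, behind the other things); the gate stands more or less ajar; leave alone

How it is judged:
On the way, in this order (a step that is already met when the one before it is completed fails the run):
1. the gauge is lifted out of its rest in the gripper (z of gauge_mouth in the frame of stand above 0.025 m and contact force between the fingers and gauge above 2 N and contact force between gauge and stand below 0.1 N), for 0.2 s.
2. the coupler has snapped over the ball head of the nipple, square to it (z of gauge_mouth in the frame of nipple_head below -0.0095 m and distance between gauge_mouth and nipple_head below 0.0175 m and angle between the z axis of gauge_mouth and the z axis of nipple_head, either way round below 0.14 rad), for 0.1 s.
At the end, for the whole second after the job is handed in: Fingers still grip the gauge; coupler mouth within 3 mm of the nipple's axis, square within 7 degrees, home to within 1.7 mm of the shoulder; valve pin pressed in at least 3.5 mm of 5 against its spring; bystanders left alone (value of joint valve above 0.0035 m and z of gauge_mouth in the frame of nipple_head below -0.0128 m and x of gauge_mouth in the frame of nipple_head between -0.003 and 0.003 m and y of gauge_mouth in the frame of nipple_head between -0.003 and 0.003 m and angle between the z axis of gauge_mouth and the z axis of nipple_head, either way round below 0.12 rad and z of gauge_case in the frame of nipple_head above 0.03 m and contact force between the fingers and gauge above 2 N and contact force between gauge and valve above 4 N and contact force between gauge and stand below 0.1 N and contact force between gauge and plate below 0.1 N); the arm keeps its last pose, push and grip.
It fails at once if a bystander on the plate is moved by more than 15 mm (distance of any of cup, weight_big, weight_small, brush_mid from where it was at the start of the episode above 0.015 m).
It fails at once if the enclosure's gate is swung (its knob moves by more than 10 mm) (distance of gate_knob from where it was at the start of the episode above 0.01 m).
It also fails if it takes over 38 s, if anything falls off the work surface, if the arm or the gripper's body presses on something with over 40 N, if the wrist force passes 120 N, or if a joint passes its speed limit or range.

## Working session

There is one attempt and no reset: what is moved stays moved. The work goes in short steps, Python scripts to look and compute and a shell command to move; the robot and the scene stay as the last step left them, time stands still between calls to the robot, and variables do not carry over. Pictures are saved under pics/ and viewed, and the job is handed in when it is done.

```bash
mkdir -p pics; python3 - <<'E'
from bench import ctrl
import cv2
s=ctrl.get_state()
for k in s: print(k,s[k])
for n in ("side","top"):
    print(n,ctrl.camera_info(n)); cv2.imwrite(f"pics/{n}0.png",ctrl.get_image(n))
E
```

```text
time 0.0
joint_positions [-1.26192567  0.32186935 -0.07009659  1.4516569   0.02256442  1.3707986
 -0.05690731]
qd [-1.59657729e-03  6.53686119e-06  3.40674807e-04 -2.44786135e-04
 -6.57312935e-04 -6.83747918e-06 -9.53656331e-04]
joint_torque [-4.44802390e-04 -4.91278338e+01 -4.04314790e-01 -3.12533605e+01
 -6.39710831e-02  4.37267090e-02  1.83898655e-04]
position [0.1887168  0.62146634 0.24044055]
tool_rot [ 2.52258728e+00  1.87044945e+00 -2.39804994e-03]
ft_force [ 1.12783896 -0.30529721 -0.51466916]
torque [ 0.00054096  0.00566757 -0.0851555 ]
grip_width 1.0042276622503978
side {'camera_matrix': array([[496.90373533,   0.        , 251.92322995],
       [  0.        , 496.90373533, 185.69552543],
       [  0.        ,   0.        ,   1.        ]]), 'xyz': array([0.46589125, 0.8977363 , 0.64416038]), 'orientation': array([-0.17074366,  2.63892332, -1.5408234 ])}
top {'camera_matrix': array([[460.07780141,   0.        , 264.01691363],
       [  0.        , 460.07780141, 195.82228155],
       [  0.        ,   0.        ,   1.        ]]), 'xyz': array([0.512862  , 0.00638876, 1.06978209]), 'orientation': array([-2.182796  ,  2.21376418, -0.09906083])}
```

View pics/side0.png

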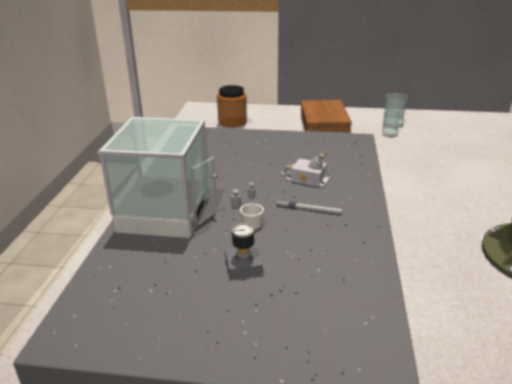

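View pics/top0.png

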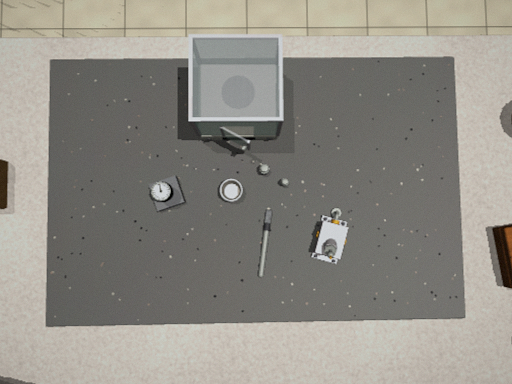

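The side view shows the gauge at about (243,240) and the block at about (308,172). The top view shows the dial face at (161,190) and the block at (331,241), with the nipple leaning down towards -x. I'll enlarge both.

```bash
cat > h.py <<'E'
import numpy as np, cv2
from bench import ctrl
from scipy.spatial.transform import Rotation as R
def cam(n):
    c=ctrl.camera_info(n); return np.array(c["camera_matrix"]),np.array(c["xyz"]),R.from_rotvec(c["orientation"]).as_matrix()
def ray(n,uv):
    K,t,M=cam(n); d=M@np.linalg.inv(K)@np.array([uv[0],uv[1],1.]); return t,d/np.linalg.norm(d)
def onz(n,uv,z):
    t,d=ray(n,uv); return t+d*(z-t[2])/d[2]
def proj(n,p):
    K,t,M=cam(n); q=K@(M.T@(np.array(p)-t)); return q[:2]/q[2]
def tri(a,b):
    t1,d1=ray("top",a); t2,d2=ray("side",b)
    s=np.linalg.lstsq(np.c_[d1,-d2],t2-t1,rcond=None)[0]
    p,q=t1+s[0]*d1,t2+s[1]*d2; return (p+q)/2,np.linalg.norm(p-q)
def crop(img,u0,v0,w,h,k,f):
    cv2.imwrite(f,cv2.resize(img[v0:v0+h,u0:u0+w],None,fx=k,fy=k,interpolation=cv2.INTER_CUBIC))
E
python3 - <<'E'
import cv2;from h import *
a=cv2.imread("pics/top0.png");b=cv2.imread("pics/side0.png")
x=lambda i,u,v,w,h,k:cv2.resize(i[v:v+h,u:u+w],None,fx=k,fy=k,interpolation=cv2.INTER_CUBIC)
cv2.imwrite("pics/z0.png",np.vstack([np.hstack([x(a,300,200,60,70,8)[:280*1],]) if 0 else np.hstack([x(a,295,200,66,48,6),x(a,135,165,66,48,6)]),np.hstack([x(b,275,144,66,48,6),x(b,210,220,66,48,6)])]))
crop(a,300,200,60,70,8,"pics/zt.png")
crop(b,275,144,66,48,11,"pics/zs.png")
E
```

```text
(no output)
```

View pics/zt.png

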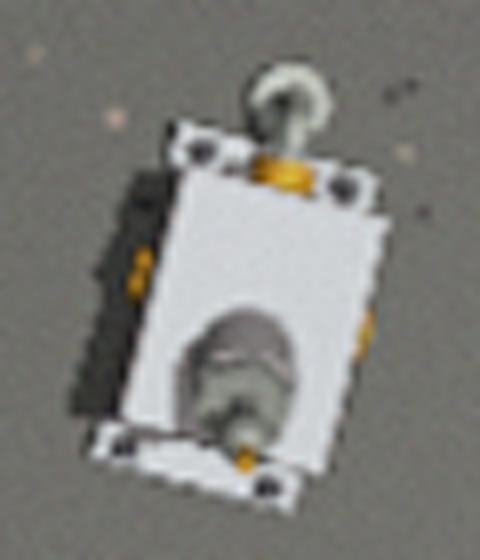

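View pics/zs.png

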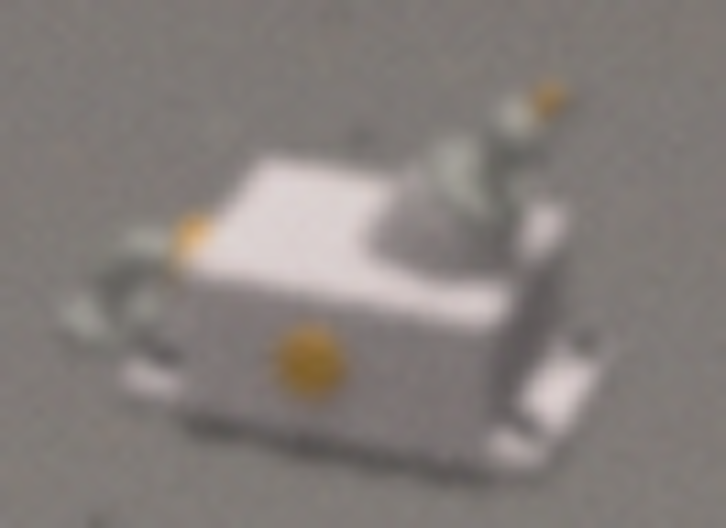

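View pics/z0.png

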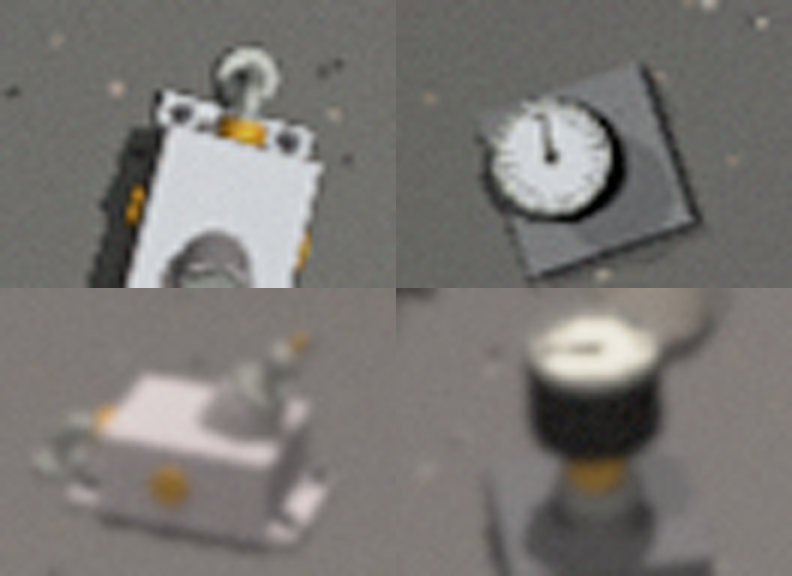

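```bash
python3 - <<'E'
from h import *
T=lambda x,y:((x+.5)/8-.5+300,(y+.5)/8-.5+200)
S=lambda x,y:((x+.5)/11-.5+275,(y+.5)/11-.5+144)
P={}
for n,a,b in [("+x+y",(180,165),(188,268)),("+x-y",(390,217),(265,155)),("-x-y",(325,475),(567,210)),("-x+y",(122,428),(500,322)),("pin",(246,461),(549,97)),("ball",(242,428),(519,117)),("hex",(235,390),(470,180))]:
    p,e=tri(T(*a),S(*b)); P[n]=p; print(n,p.round(4),round(e,4), "z=.106:",onz("top",T(*a),.106).round(4)[:2],onz("side",S(*b),.106).round(4)[:2])
d=P["pin"]-P["ball"];print(np.linalg.norm(d),d)
for a,b in [("+x+y","-x+y"),("+x-y","-x-y"),("+x+y","+x-y"),("-x+y","-x-y")]:
    v=P[b]-P[a];print(a,b,np.linalg.norm(v),np.degrees(np.arctan2(v[1],v[0])))
# gauge face
a=cv2.imread("pics/top0.png");b=cv2.imread("pics/side0.png")
for n,i,(u,v,w,h) in (("top",a,(140,172,45,36)),("side",b,(225,222,35,22))):
    g=cv2.cvtColor(i,cv2.COLOR_BGR2GRAY)[v:v+h,u:u+w]; m=(g>165).astype(np.uint8)
    c=max(cv2.findContours(m,0,cv2.CHAIN_APPROX_NONE)[0],key=cv2.contourArea)
    e=cv2.fitEllipse(cv2.convexHull(c)); P[n]=(e[0][0]+u,e[0][1]+v); print(n,P[n],e[1:])
print(tri(P["top"],P["side"]),onz("top",P["top"],.152),onz("side",P["side"],.152))
E
```

```text
+x+y [ 0.5235 -0.137   0.1091] 0.0021 z=.106: [ 0.5246 -0.1374] [ 0.5228 -0.1429]
+x-y [ 0.5097 -0.1916  0.1098] 0.001 z=.106: [ 0.5101 -0.1923] [ 0.5095 -0.1994]
-x-y [ 0.4432 -0.1729  0.1093] 0.0005 z=.106: [ 0.4432 -0.1735] [ 0.4428 -0.1795]
-x+y [ 0.4564 -0.1202  0.1088] 0.0001 z=.106: [ 0.4562 -0.1206] [ 0.4562 -0.1256]
pin [ 0.4494 -0.1458  0.1489] 0.0013 z=.106: [ 0.4472 -0.1529] [ 0.4473 -0.2362]
ball [ 0.4563 -0.1459  0.1438] 0.0033 z=.106: [ 0.4557 -0.152 ] [ 0.4538 -0.225 ]
hex [ 0.4654 -0.1469  0.1281] 0.0026 z=.106: [ 0.4656 -0.1504] [ 0.464  -0.1919]
0.008550651792425016 [-6.91603774e-03  5.48130758e-05  5.02782891e-03]
+x+y -x+y 0.06918093868635963 165.9900714005976
+x-y -x-y 0.06906379132986407 164.28230302557355
+x+y +x-y 0.05631827932360967 -104.21173662574358
-x+y -x-y 0.054256540487111024 -104.06143772073476
top (160.3759002685547, 190.98572158813477) ((17.281137466430664, 17.64956283569336), 20.15614128112793)
side (242.71889114379883, 229.48010778427124) ((10.813691139221191, 19.118005752563477), 86.85945129394531)
(array([0.58656815, 0.19076781, 0.15321034]), np.float64(0.0001539279306608293)) [0.5867424  0.19102051 0.152     ] [0.58678738 0.18902831 0.152     ]
```

```bash
python3 - <<'E'
from h import *
for n,uv,z in [("rim left-bottom",(190,121),.255),("rim right-bottom",(283,121),.255),("rim left-top",(190,36),.255),("gate knob",(245,148),.11),("gate tip",(267,164),.11),("cup",(231,190),.106),("big",(264,169),.108),("small",(284,182),.103),("brush",(265,242),.076)]:
    print(n,onz("top",uv,z).round(3))
print(R.from_rotvec(ctrl.get_state()["tool_rot"]).as_matrix().round(3))
i=cv2.imread("pics/top0.png");h=cv2.cvtColor(i,cv2.COLOR_BGR2HSV)
j=cv2.imread("pics/side0.png");g=cv2.cvtColor(j,cv2.COLOR_BGR2HSV)
def cen(h,u,v,w,hh):
    c=h[v:v+hh,u:u+w]; m=((c[...,0]>12)&(c[...,0]<28)&(c[...,1]>80)).astype(np.uint8)
    s=c[...,1]*m.astype(float); y,x=np.mgrid[v:v+hh,u:u+w]; return ((x*s).sum()/s.sum(),(y*s).sum()/s.sum()),m.sum()
a,na=cen(h,325,252,12,10); b,nb=cen(g,318,148,12,9)
print(a,na,b,nb,tri(a,b))
n=np.array([-.483,.1294,.866]); p=tri(a,b)[0]
print("head",p-.010*n)
E
```

```text
rim left-bottom [0.703 0.118 0.255]
rim right-bottom [ 0.702 -0.049  0.255]
rim left-top [0.859 0.117 0.255]
gate knob [0.679 0.022 0.11 ]
gate tip [ 0.644 -0.023  0.11 ]
cup [0.591 0.053 0.106]
big [ 0.634 -0.017  0.108]
small [ 0.606 -0.059  0.103]
brush [ 0.48  -0.018  0.076]
[[ 0.29   0.957 -0.   ]
 [ 0.957 -0.29  -0.002]
 [-0.002  0.    -1.   ]]
(np.float64(330.25158371040726), np.float64(256.99185520361993)) 7 (np.float64(324.48324022346367), np.float64(152.5167597765363)) 4 (array([ 0.44955467, -0.14576382,  0.14847224]), np.float64(0.0017784180347111642))
head [ 0.45438467 -0.14705782  0.13981224]
```

```bash
python3 -m crank '{"dp":[[0,0,0],[0,0,0],[0,0,0],[0,0,0],[0,0,0],[0,0,0],[0,0,0],[0,0,0]],"delta_rot":[[0,0,0.145],[0,0,0.145],[0,0,0.145],[0,0,0.145],[0,0,0.145],[0,0,0.145],[0,0,0.145],[0,0,0.145]]}' 8.7 10
cat >> h.py <<'E'
def goto(target,Rt=None):
    """remaining shift in present tool axes (cm) and remaining turn (about tool axes)"""
    s=ctrl.get_state(); M=R.from_rotvec(s["tool_rot"]); 
    print("t",s["time"],"pos",np.round(s["position"],4),"q",np.round(s["joint_positions"],2),"F",np.round(s["ft_force"],1),"grip",round(s["grip_width"],3))
    print("dp cm",(M.inv().apply(np.array(target)-s["position"])*100).round(2))
    if Rt is not None: print("drot",(M.inv()*Rt).as_rotvec().round(4),"angle",np.degrees((M.inv()*Rt).magnitude()).round(1),"dp after turn",(Rt.inv().apply(np.array(target)-s["position"])*100).round(2))
def Rxz(x,z):
    z=np.array(z,float);z/=np.linalg.norm(z);x=np.array(x,float);x-=z*(x@z);x/=np.linalg.norm(x)
    return R.from_matrix(np.c_[x,np.cross(z,x),z])
c,s_=np.cos(np.radians(25)),np.sin(np.radians(25))
RP=Rxz([1,0,0],[0,-s_,-c])
E
python3 -c "
from h import *
goto([.587,.191,.24],Rxz([1,0,0],[0,0,-1]))"
```

```text
time: 0.9
position: [0.1888, 0.6217, 0.2409]
tool_rot: [3.136, 0.173, -0.0]
ft_force: [-0.5, -0.2, 0.8]
grip_width: 0.999
t 0.9 pos [0.1888 0.6217 0.2409] q [-1.38  0.32  0.08  1.46 -0.03  1.37 -1.19] F [-0.5 -0.2  0.8] grip 0.999
dp cm [34.85 47.18  0.13]
drot [0.0011 0.0003 0.1101] angle 6.3 dp after turn [39.82 43.07  0.09]
```

```bash
python3 -m crank '{"dp":[[0,0,0],[2.8,3.1,0],[2.8,3.1,0],[2.8,3.1,0],[2.8,3.1,0],[2.8,3.1,0],[2.8,3.1,0],[2.8,3.1,0]],"delta_rot":[[0,0,0.11],[0,0,0],[0,0,0],[0,0,0],[0,0,0],[0,0,0],[0,0,0],[0,0,0]]}'
python3 -m crank '{"dp":[[2.8,3,0],[2.8,3,0],[2.8,3,0],[2.8,3,0],[2.8,3,0],[2.8,3,0],[2.8,3,0],[0,0,0]],"delta_rot":[[0,0,0],[0,0,0],[0,0,0],[0,0,0],[0,0,0],[0,0,0],[0,0,0],[0,0,0]]}'
python3 -c "
from h import *
goto([.587,.191,.22],RP)"
```

```text
time: 1.7
position: [0.387, 0.4045, 0.2412]
tool_rot: [3.141, 0.01, -0.001]
ft_force: [0.0, 0.5, -0.6]
grip_width: 1.002
time: 2.5
position: [0.5869, 0.1897, 0.2412]
tool_rot: [3.137, -0.007, 0.003]
ft_force: [0.9, -0.6, -0.3]
grip_width: 1.001
t 2.5 pos [0.5869 0.1897 0.2412] q [-0.75  0.26  0.47  1.56 -0.12  1.35 -0.27] F [ 0.9 -0.6 -0.3] grip 1.001
dp cm [ 0.   -0.14  2.12]
drot [-0.4317 -0.001  -0.0046] angle 24.7 dp after turn [ 0.01 -1.01  1.87]
```

```bash
python3 -m crank '{"dp":[[0,0,0],[0,0,0],[0,0,0],[0,0,0],[0,0,0],[0,-1,1.9],[0,0,0],[0,0,0]],"delta_rot":[[-0.108,0,0],[-0.108,0,0],[-0.108,0,0],[-0.108,0,0],[0,0,-0.005],[0,0,0],[0,0,0],[0,0,0]]}'
python3 - <<'E'
from h import *
goto([.587,.191,.137],RP)
cv2.imwrite("pics/s1.png",ctrl.get_image("side"));cv2.imwrite("pics/t1.png",ctrl.get_image("top"))
a=np.hstack([cv2.resize(cv2.imread("pics/t1.png")[120:270,80:280],None,fx=2,fy=2),cv2.resize(cv2.imread("pics/s1.png")[120:270,140:340],None,fx=2,fy=2)]);cv2.imwrite("pics/c1.png",a)
E
```

```text
time: 3.3
position: [0.5833, 0.1973, 0.2204]
tool_rot: [2.71, 0.013, -0.001]
ft_force: [0.2, -0.6, 0.9]
grip_width: 1.001
t 3.3 pos [0.5833 0.1973 0.2204] q [-0.92  0.43  0.47  1.46  0.19  1.49 -0.49] F [ 0.2 -0.6  0.9] grip 1.001
dp cm [ 0.39 -2.91  7.84]
drot [-0.0051 -0.0015  0.0093] angle 0.6 dp after turn [ 0.37 -2.96  7.83]
```

View pics/c1.png

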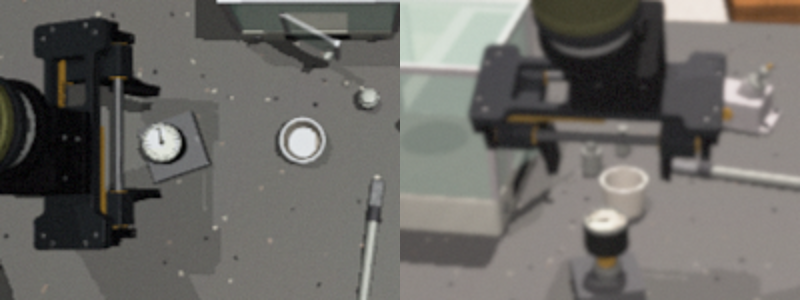

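The top view shows the dial sitting between the jaws (crop 160,143), and the gripper is clear of the enclosure and the cup. I'll descend now.

```bash
python3 -m crank '{"dp":[[0.2,-0.5,1.3],[0.2,-0.5,1.3],[0,-0.5,1.3],[0,-0.5,1.3],[0,-0.5,1.3],[0,-0.4,1.3],[0,0,0],[0,0,0]],"delta_rot":[[0,0,0.009],[0,0,0],[0,0,0],[0,0,0],[0,0,0],[0,0,0],[0,0,0],[0,0,0]]}'
python3 - <<'E'
from h import *
goto([.587,.191,.137],RP)
E
```

```text
time: 4.2
position: [0.5875, 0.192, 0.1369]
tool_rot: [2.709, 0.003, 0.003]
ft_force: [0.6, -0.5, 0.4]
grip_width: 1.001
t 4.2 pos [0.5875 0.192  0.1369] q [-0.91  0.5   0.46  1.55  0.17  1.35 -0.53] F [ 0.6 -0.5  0.4] grip 1.001
dp cm [-0.05  0.09  0.04]
drot [-0.0038 -0.0023  0.0016] angle 0.3 dp after turn [-0.05  0.09  0.04]
```

```bash
python3 -m crank '{"dp":[[-0.05,0.1,0],[0,0,0],[0,0,0],[0,0,0],[0,0,0],[0,0,0],[0,0,0],[0,0,0]],"delta_rot":[[0,0,0],[0,0,0],[0,0,0],[0,0,0],[0,0,0],[0,0,0],[0,0,0],[0,0,0]]}' 3.4 40
python3 -m crank '{"dp":[[0,0.2,-0.45],[0,0.4,-0.9],[0,0.4,-0.9],[0,0.6,-1.35],[0,0.6,-1.35],[0,0.6,-1.35],[0,0.6,-1.35],[0,0.6,-1.35]],"delta_rot":[[0,0,0],[0,0,0],[0,0,0],[0,0,0],[0,0,0],[0,0,0],[0,0,0],[0,0,0]]}'
python3 -c "
from h import *
n=np.array([-.483,.1294,.866]);head=np.array([.4544,-.147,.140])
t=20
RN=R.from_rotvec(0*n)
goto([.587,.191,.137],RP)
cv2.imwrite('pics/s2.png',ctrl.get_image('side')[60:360,60:460]);cv2.imwrite('pics/t2.png',ctrl.get_image('top'))"
```

```text
time: 5.0
position: [0.5872, 0.1913, 0.1376]
tool_rot: [2.71, 0.003, 0.004]
ft_force: [1.1, 0.3, 0.0]
grip_width: 0.444
time: 5.8
position: [0.5869, 0.1927, 0.2376]
tool_rot: [2.71, 0.003, 0.004]
ft_force: [-0.5, -0.2, -2.2]
grip_width: 0.451
t 5.8 pos [0.5869 0.1927 0.2376] q [-0.92  0.42  0.48  1.44  0.2   1.52 -0.49] F [-0.5 -0.2 -2.2] grip 0.451
dp cm [-0.01 -4.06  9.21]
drot [-0.0048 -0.0029  0.0013] angle 0.3 dp after turn [ 0.01 -4.1   9.19]
```

View pics/s2.png

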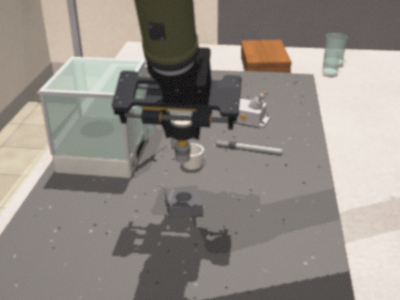

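The side view shows the gauge held upright clear of its rest. Next I'll move away from the enclosure and turn the gripper there.

```bash
cat >> h.py <<'E'
l=np.array([-np.cos(np.radians(15)),np.sin(np.radians(15)),0]);Z=np.array([0,0,1.])
n=.5*l+np.cos(np.pi/6)*Z; dd=-np.cos(np.pi/6)*l+.5*Z
head=np.array([.4544,-.147,.140])
RN=Rxz(np.cross(dd,n),-(c*n+s_*dd))
E
python3 -c "
from h import *
goto([.45,.06,.25],RN); print(RN.as_matrix().round(3))
print((RP.inv()*RN).as_rotvec())"
```

```text
t 5.9 pos [0.588  0.1929 0.239 ] q [-0.92  0.42  0.48  1.44  0.2   1.52 -0.49] F [ 0.2  0.5 -1.6] grip 0.451
dp cm [-13.83  12.54   4.46]
drot [ 0.3569 -0.3192  1.8221] angle 107.9 dp after turn [16.41  9.76 -1.96]
[[-0.259 -0.962  0.084]
 [-0.966  0.258 -0.023]
 [-0.    -0.087 -0.996]]
[ 0.36706669 -0.32095083  1.82020261]
```

```bash
python3 -m crank '{"dp":[[-2.8,2.5,0.9],[-2.8,2.5,0.9],[-2.8,2.5,0.9],[-2.8,2.5,0.9],[-2.6,2.5,0.9],[0,0,0],[0,0,0],[0,0,0]],"delta_rot":[[0,0,0],[0,0,0],[0,0,0],[0,0,0],[0,0,0],[0.025,-0.023,0.13],[0.025,-0.023,0.13],[0.025,-0.023,0.13]]}'
python3 -m crank '{"dp":[[0,0,0],[0,0,0],[0,0,0],[0,0,0],[0,0,0],[0,0,0],[0,0,0],[0,0,0]],"delta_rot":[[0.025,-0.023,0.13],[0.025,-0.023,0.13],[0.025,-0.023,0.13],[0.025,-0.023,0.13],[0.025,-0.023,0.13],[0.025,-0.023,0.13],[0.025,-0.023,0.13],[0.025,-0.023,0.13]]}'
python3 -c "
from h import *
goto(head+n*(.063+.03),RN)"
```

```text
time: 6.7
position: [0.4487, 0.0597, 0.2471]
tool_rot: [2.737, -0.562, 0.025]
ft_force: [0.2, 0.0, -2.7]
grip_width: 0.451
time: 7.5
position: [0.4488, 0.0593, 0.2469]
tool_rot: [2.297, -2.036, 0.085]
ft_force: [0.0, -0.1, -2.1]
grip_width: 0.449
t 7.5 pos [0.4488 0.0593 0.2469] q [-0.87 -0.13  0.57  1.91  0.16  1.37 -1.79] F [ 0.  -0.1 -2.1] grip 0.449
dp cm [18.5   6.18  4.38]
drot [ 0.0852 -0.0734  0.3856] angle 23.0 dp after turn [19.78 -0.99  2.73]
```

```bash
python3 -m crank '{"dp":[[0,0,0],[0,0,0],[0,0,0],[4,-0.2,0.5],[4,-0.2,0.5],[4,-0.2,0.5],[4,-0.2,0.6],[3.8,-0.2,0.6]],"delta_rot":[[0.028,-0.024,0.128],[0.028,-0.024,0.128],[0.028,-0.024,0.13],[0,0,0],[0,0,0],[0,0,0],[0,0,0],[0,0,0]]}'
python3 - <<'E'
from h import *
goto(head+n*(.063+.03),RN)
cv2.imwrite("pics/s3.png",ctrl.get_image("side"));cv2.imwrite("pics/t3.png",ctrl.get_image("top"))
goto(head+n*(.063+.03),RN)
x=lambda i,u,v,w,h,k:cv2.resize(i[v:v+h,u:u+w],None,fx=k,fy=k,interpolation=cv2.INTER_CUBIC)
cv2.imwrite("pics/c3.png",np.hstack([x(cv2.imread("pics/t3.png"),280,190,100,120,4),x(cv2.imread("pics/s3.png"),270,90,100,120,4)]))
E
```

```text
time: 8.3
position: [0.4095, -0.1368, 0.221]
tool_rot: [-1.887, 2.447, -0.107]
ft_force: [0.8, -0.2, -2.3]
grip_width: 0.449
t 8.3 pos [ 0.4095 -0.1368  0.221 ] q [-0.44 -0.29  0.6   2.06  0.18  1.24 -1.74] F [ 0.8 -0.2 -2.3] grip 0.449
dp cm [-0.18  0.05  0.05]
drot [ 0.0019 -0.0019  0.0049] angle 0.3 dp after turn [-0.18  0.05  0.05]
t 8.4 pos [ 0.4082 -0.1406  0.2206] q [-0.44 -0.29  0.61  2.06  0.19  1.24 -1.74] F [-0.9  0.6 -2.7] grip 0.454
dp cm [-0.58  0.02  0.01]
drot [ 0.0033 -0.004  -0.0039] angle 0.4 dp after turn [-0.58  0.02  0.01]
```

View pics/c3.png

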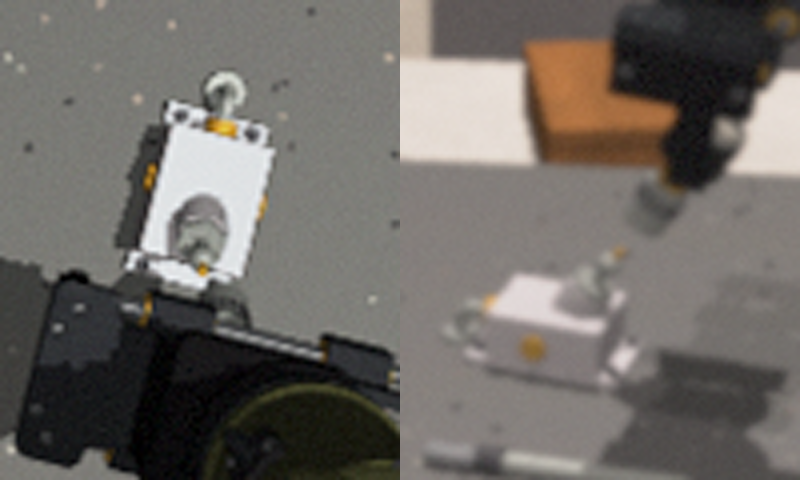

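The top view shows the pin at crop (202,270), with the coupler too far to the right. In the side view the coupler is above the pin. I'll correct the measured 6 mm error, settle and look again.

```bash
python3 -m crank '{"dp":[[-0.6,0,0],[0,0,0],[0,0,0],[0,0,0],[0,0,0],[0,0,0],[0,0,0],[0,0,0]],"delta_rot":[[0,0,0],[0,0,0],[0,0,0],[0,0,0],[0,0,0],[0,0,0],[0,0,0],[0,0,0]]}'
python3 - <<'E'
from h import *
goto(head+n*(.063+.03),RN)
cv2.imwrite("pics/s4.png",ctrl.get_image("side"));cv2.imwrite("pics/t4.png",ctrl.get_image("top"))
x=lambda i,u,v,w,h,k:cv2.resize(i[v:v+h,u:u+w],None,fx=k,fy=k,interpolation=cv2.INTER_CUBIC)
t,s=cv2.imread("pics/t4.png"),cv2.imread("pics/s4.png")
cv2.imwrite("pics/c4.png",np.hstack([x(t,310,235,40,50,10),x(s,310,120,40,50,10)]))
m=np.array(ctrl.get_state()["position"])-.063*n
print("mouth by FK",m,proj("top",m),proj("side",m)); p=head+.01*n
print(proj("top",p),proj("side",p))
E
```

```text
time: 9.2
position: [0.4123, -0.129, 0.2216]
tool_rot: [-1.887, 2.445, -0.107]
ft_force: [0.7, -0.1, -2.9]
grip_width: 0.452
t 9.2 pos [ 0.4123 -0.129   0.2216] q [-0.45 -0.28  0.59  2.06  0.18  1.24 -1.75] F [ 0.7 -0.1 -2.9] grip 0.452
dp cm [0.65 0.13 0.1 ]
drot [ 0.0012 -0.0014  0.0056] angle 0.3 dp after turn [0.65 0.13 0.1 ]
mouth by FK [ 0.44275874 -0.13716539  0.16705502] [327.55749837 261.64552632] [327.55325499 146.87309595]
[330.26174519 257.43982171] [324.08940884 152.46259674]
```

View pics/c4.png

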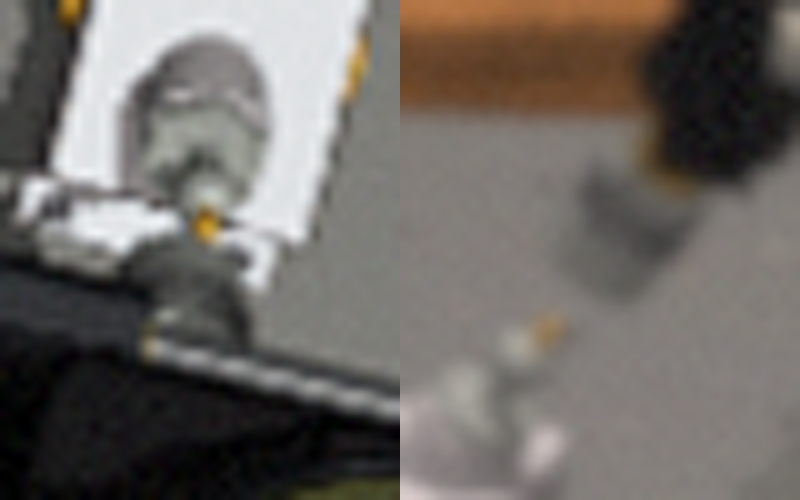

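```bash
python3 - <<'E'
from h import *
goto(head+n*(.063+.03),RN)
for nm in("top","side"):
    im=np.mean([ctrl.get_image(nm).astype(float) for _ in range(5)],0); np.save(f"{nm}5.npy",im); cv2.imwrite(f"pics/{nm}5.png",im)
goto(head+n*(.063+.03),RN)
x=lambda i,u,v,w,h,k:cv2.resize(i[v:v+h,u:u+w],None,fx=k,fy=k,interpolation=cv2.INTER_CUBIC)
t,s=np.load("top5.npy").astype(np.float32),np.load("side5.npy").astype(np.float32)
# stretch
f=lambda i:np.clip((i-20)*1.3,0,255).astype(np.uint8)
m=np.array(ctrl.get_state()["position"])-.063*n
e=np.cross(n,dd)
for nm,o,i in(("top",(310,235),t),("side",(310,120),s)):
    b=f(x(i,o[0],o[1],40,48,12))
    Q=lambda p:tuple(int(round(q)) for q in ((proj(nm,p)-np.array(o)+.5)*12))
    T=lambda p:(proj(nm,p)-np.array(o)+.5)*12
    print(nm,"mouth",T(m),"stem",T(m+.03*n),"pin",T(head+.01*n),"hex",T(head-.0145*n))
    cv2.imwrite(f"pics/z5{nm}.png",b)
E
```

```text
t 9.3 pos [ 0.4123 -0.129   0.2216] q [-0.45 -0.28  0.59  2.06  0.18  1.24 -1.75] F [ 0.7  0.1 -3. ] grip 0.451
dp cm [0.65 0.13 0.1 ]
drot [ 0.0011 -0.0014  0.0055] angle 0.3 dp after turn [0.65 0.13 0.1 ]
t 9.8 pos [ 0.4123 -0.129   0.2216] q [-0.45 -0.28  0.59  2.06  0.18  1.24 -1.75] F [-0.  -0.8 -2.4] grip 0.448
dp cm [0.65 0.13 0.1 ]
drot [ 0.0011 -0.0014  0.0056] angle 0.3 dp after turn [0.65 0.13 0.1 ]
top mouth [216.47901352 325.75195733] stem [220.55953665 430.96822139] pin [249.14094229 275.27786051] hex [245.28430068 196.75037405]
side mouth [216.63898243 328.51289372] stem [303.97156733 213.40952077] pin [175.07290611 395.5511609 ] hex [107.35396286 484.64876398][ WARN:0@5.932] global loadsave.cpp:1063 imwrite_ Unsupported depth image for selected encoder is fallbacked to CV_8U.
```

View pics/z5top.png

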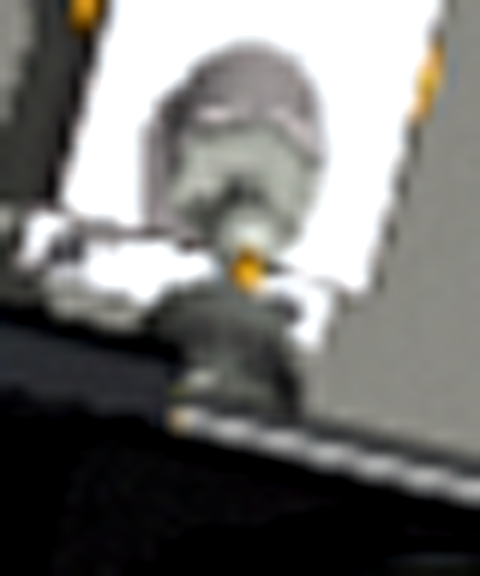

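View pics/z5side.png

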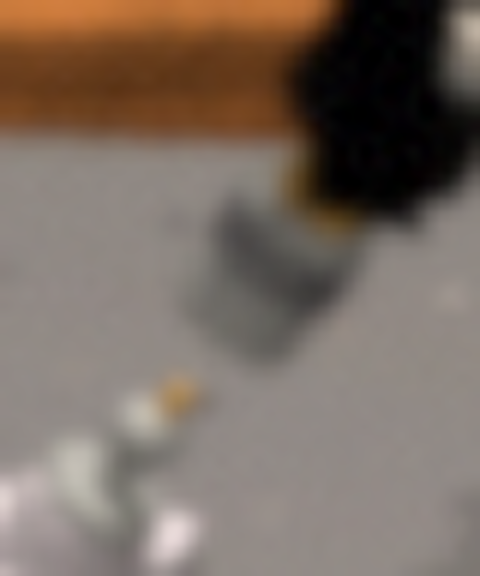

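```bash
python3 - <<'E'
from h import *
from scipy.ndimage import map_coordinates
m=np.array(ctrl.get_state()["position"])-.063*n
for nm in("side","top"):
    g=np.load(nm+"5.npy").mean(2)
    for k in (0,.004,.008,.012,.016,.02,.024,.028,.034):
        a=proj(nm,m+k*n);b=proj(nm,m+(k+.005)*n);d=(b-a)/np.linalg.norm(b-a);p=np.array([-d[1],d[0]])
        t=np.arange(-12,12.1,1); q=a[:,None]+p[:,None]*t
        print(nm,k,a.round(1),p.round(2),map_coordinates(g,[q[1],q[0]],order=1).astype(int))
E
```

```text
side 0 [327.6 146.9] [0.8 0.6] [125 126 126 126 126 126 124 122 117 111 107 106 105 104 103 102 103 108
 116 123 126 127 127 127 127]
side 0.004 [328.5 145.6] [0.8 0.6] [126 126 125 126 126 125 124 120 115 109 103 101 101 100  98  96  93  96
 105 118 125 127 127 127 127]
side 0.008 [329.5 144.3] [0.8 0.6] [126 125 125 124 123 124 123 119 113 105  99  98  97  96  95  93  90  92
 103 116 124 127 127 128 127]
side 0.012 [330.4 143.1] [0.8 0.6] [125 126 124 121 118 119 119 114 104  94  88  86  86  85  83  83  81  85
  98 115 124 127 127 126 127]
side 0.016 [331.4 141.8] [0.8 0.6] [125 125 125 123 122 120 112  99  88  81  79  78  78  77  75  72  70  73
  88 109 122 127 127 126 127]
side 0.02 [332.4 140.5] [0.8 0.6] [124 124 125 126 125 121 110  95  84  80  80  81  82  81  80  75  70  70
  81 104 119 125 126 126 127]
side 0.024 [333.4 139.2] [0.8 0.6] [112 119 123 125 124 122 113 104  99  96  92  90  91  92  91  90  84  81
  88 106 119 124 126 126 126]
side 0.028 [334.3 137.9] [0.8 0.6] [ 90 100 112 118 122 122 120 118 115 107  94  87  86  87  89  91  89  89
  96 111 121 125 125 126 126]
s
[... 700 characters left out ...]
 0.016 [327.7 266.3] [-1.    0.04] [124 123 123 124 120  91  51  41  58  71  83  91  99 119 112  77  53  52
  53  53  53  53  52  52  52]
top 0.02 [327.8 267.4] [-1.    0.04] [124 124 123 125 120  86  45  48  72  81  81  81  76  79  81  72  58  51
  53  54  54  55  52  43  36]
top 0.024 [327.8 268.6] [-1.    0.04] [125 126 125 122 116  86  51  55  66  67  64  68  72  89 114 116  83  49
  44  36  34  35  34  24  18]
top 0.028 [327.9 269.8] [-1.    0.04] [118 114 108  96  86  74  60  65  73  91 116 132 128 117 118 113  75  34
  23   7   8  12  12   9   7]
top 0.034 [327.9 271.6] [-1.    0.04] [ 71  76  82  91  99 113 129 132 117  92  78  69  50  29  21  17  15  18
  19  21  23  22  23  22  18]
```

```bash
python3 - <<'E'
from h import *
m=np.array(ctrl.get_state()["position"])-.063*n
for r in (.0105,.013): print("far rim top px",proj("top",m+r*dd),"crop",(proj("top",m+r*dd)-[310,235]+.5)*12)
print("per mm dd", proj("top",m+.001*dd)-proj("top",m))
x=RN.as_matrix()[:,0]
for z in (.030,.018):
  goto(head+n*(.063+z)+.002*dd-.0008*x,RN)
print("n in tool",RN.inv().apply(n).round(3),"dd",RN.inv().apply(dd).round(3))
E
```

```text
far rim top px [329.0700545  257.27984297] crop [234.84065394 273.35811569]
far rim top px [329.43669236 256.23366377] crop [239.24030834 260.80396527]
per mm dd [ 0.14505323 -0.4139007 ]
t 9.8 pos [ 0.4123 -0.129   0.2216] q [-0.45 -0.28  0.59  2.06  0.18  1.24 -1.75] F [-0.  -0.8 -2.4] grip 0.448
dp cm [ 0.57 -0.05  0.01]
drot [ 0.0011 -0.0014  0.0056] angle 0.3 dp after turn [ 0.57 -0.05  0.01]
t 9.8 pos [ 0.4123 -0.129   0.2216] q [-0.45 -0.28  0.59  2.06  0.18  1.24 -1.75] F [-0.  -0.8 -2.4] grip 0.448
dp cm [ 0.57 -0.56  1.1 ]
drot [ 0.0011 -0.0014  0.0056] angle 0.3 dp after turn [ 0.57 -0.56  1.1 ]
n in tool [-0.     0.423 -0.906] dd [ 0.    -0.906 -0.423]
```

```bash
python3 -m crank '{"dp":[[0.3,-0.1,0],[0.27,-0.04,0],[0,-0.2,0.4],[0,-0.22,0.5],[0,0,0],[0,0,0],[0,0,0],[0,0,0]],"delta_rot":[[0,0,0.005],[0,0,0],[0,0,0],[0,0,0],[0,0,0],[0,0,0],[0,0,0],[0,0,0]]}'
python3 - <<'E'
from h import *
goto(head+n*(.063+.02)+.003*dd,RN)
x=lambda i,u,v,w,h,k:cv2.resize(i[v:v+h,u:u+w],None,fx=k,fy=k,interpolation=cv2.INTER_CUBIC)
m=np.array(ctrl.get_state()["position"])-.063*n
L=[]
for nm,o in(("top",(315,235)),("side",(308,125))):
    im=np.mean([ctrl.get_image(nm).astype(np.float32) for _ in range(4)],0); np.save(f"{nm}6.npy",im)
    L.append(np.clip((x(im,o[0],o[1],32,42,12)-20)*1.3,0,255).astype(np.uint8))
    T=lambda p:((proj(nm,p)-np.array(o)+.5)*12).round(0)
    print(nm,"mouth",T(m),"far",T(m+.0115*dd),"near",T(m-.0115*dd),"pin",T(head+.01*n))
cv2.imwrite("pics/z6.png",np.hstack(L))
goto(head+n*(.063+.02)+.003*dd,RN)
E
```

```text
time: 10.6
position: [0.4171, -0.1361, 0.2132]
tool_rot: [-1.881, 2.45, -0.107]
ft_force: [0.1, 0.4, -3.1]
grip_width: 0.453
t 10.6 pos [ 0.4171 -0.1361  0.2132] q [-0.45 -0.26  0.61  2.06  0.17  1.21 -1.74] F [ 0.1  0.4 -3.1] grip 0.453
dp cm [ 0.09  0.   -0.01]
drot [ 0.001  -0.0014  0.0007] angle 0.1 dp after turn [ 0.09  0.   -0.01]
top mouth [191. 292.] far [211. 235.] near [171. 349.] pin [189. 275.]
side mouth [213. 292.] far [164. 256.] near [262. 327.] pin [199. 336.]
t 11.0 pos [ 0.417  -0.1361  0.2132] q [-0.45 -0.26  0.61  2.06  0.17  1.21 -1.74] F [ 0.3  0.3 -1.9] grip 0.453
dp cm [ 0.08 -0.   -0.02]
drot [ 0.001  -0.0014  0.0006] angle 0.1 dp after turn [ 0.08 -0.   -0.02]
```

View pics/z6.png

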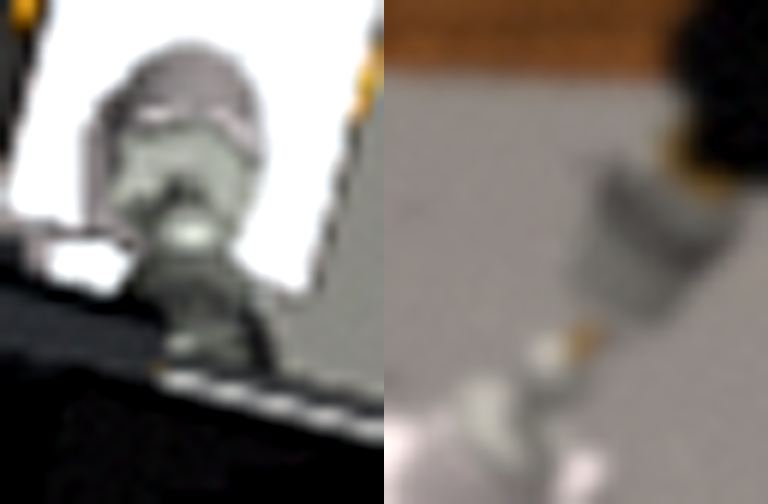

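```bash
python3 -m crank '{"dp":[[0.05,-0.08,0.18],[0,-0.08,0.18],[0,-0.09,0.18],[0,-0.08,0.18],[0,-0.09,0.18],[0,-0.08,0.18],[0,-0.09,0.18],[0,0,0]],"delta_rot":[[0,0,0],[0,0,0],[0,0,0],[0,0,0],[0,0,0],[0,0,0],[0,0,0],[0,0,0]]}'
cat >> h.py <<'E'
def st():
    s=ctrl.get_state(); p=np.array(s["position"])-.063*n-head; x=RN.as_matrix()[:,0]; F=np.array(s["ft_force"])-[0.2,0,-2.5]
    M=R.from_rotvec(s["tool_rot"])
    print("t",s["time"],"mouth(FK) x,dd,n mm",(1e3*np.array([p@x,p@dd,p@n])).round(1),"F x,dd,n",np.array([F@x,F@dd,F@n]).round(1),"drot",(M.inv()*RN).as_rotvec().round(3),"torque",np.round(s["torque"],2),"q2",round(s["joint_positions"][1],3))
E
python3 - <<'E'
from h import *
st()
x=lambda i,u,v,w,h,k:cv2.resize(i[v:v+h,u:u+w],None,fx=k,fy=k,interpolation=cv2.INTER_CUBIC)
L=[]
for nm,o in(("top",(315,235)),("side",(308,125))):
    im=np.mean([ctrl.get_image(nm).astype(np.float32) for _ in range(4)],0)
    L.append(np.clip((x(im,o[0],o[1],32,42,12)-20)*1.3,0,255).astype(np.uint8))
cv2.imwrite("pics/z7.png",np.hstack(L))
st()
E
```

```text
time: 11.8
position: [0.4235, -0.1384, 0.2008]
tool_rot: [-1.881, 2.45, -0.107]
ft_force: [0.0, 0.1, -2.6]
grip_width: 0.45
t 11.8 mouth(FK) x,dd,n mm [-0.3  2.7  5.7] F x,dd,n [-0.1 -0.2  0. ] drot [ 0.002 -0.002  0.001] torque [ 0.04  0.3  -0.01] q2 -0.231
t 12.2 mouth(FK) x,dd,n mm [-0.3  2.9  6. ] F x,dd,n [0.4 0.  0.2] drot [ 0.001 -0.001  0.001] torque [ 0.07  0.4  -0.04] q2 -0.232
```

View pics/z7.png

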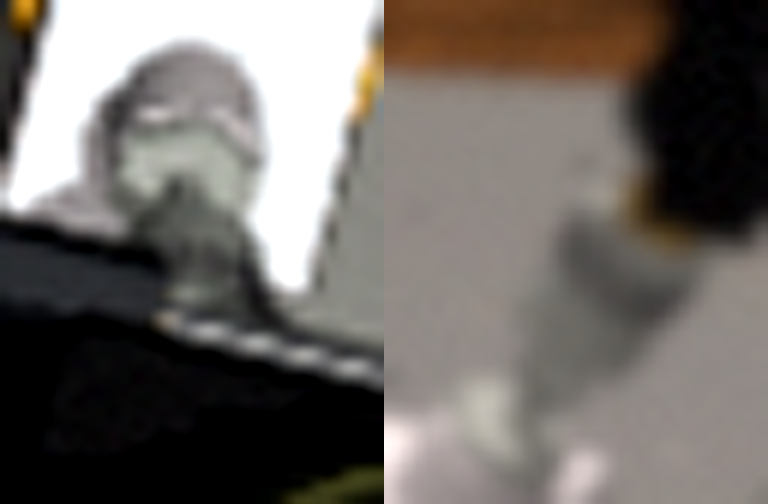

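The coupler now covers the ball head in both views and there's no contact force, so the alignment looks good. I'll ease forward.

```bash
python3 -m crank '{"dp":[[0,-0.04,0.09],[0,-0.04,0.09],[0,-0.04,0.09],[0,-0.05,0.09],[0,-0.04,0.09],[0,-0.04,0.09],[0,0,0],[0,0,0]],"delta_rot":[[0,0,0],[0,0,0],[0,0,0],[0,0,0],[0,0,0],[0,0,0],[0,0,0],[0,0,0]]}' - 50
python3 -c "
from h import *
st()"
```

```text
time: 13.0
position: [0.4264, -0.1392, 0.1959]
tool_rot: [-1.881, 2.45, -0.107]
ft_force: [0.2, 0.0, -2.9]
grip_width: 0.45
t 13.0 mouth(FK) x,dd,n mm [-0.3  2.8 -0.1] F x,dd,n [-0.  -0.2 -0.4] drot [ 0.001 -0.001  0.001] torque [-0.05  0.31 -0.02] q2 -0.218
```

```bash
python3 -m crank '{"dp":[[0,-0.04,0.09],[0,-0.04,0.09],[0,-0.04,0.09],[0,-0.05,0.09],[0,0,0],[0,0,0],[0,0,0],[0,0,0]],"delta_rot":[[0,0,0],[0,0,0],[0,0,0],[0,0,0],[0,0,0],[0,0,0],[0,0,0],[0,0,0]]}' - 50
python3 -c "
from h import *
st()"
```

```text
time: 13.8
position: [0.428, -0.1397, 0.1923]
tool_rot: [-1.881, 2.45, -0.106]
ft_force: [-2.6, 0.3, -2.6]
grip_width: 0.447
t 13.8 mouth(FK) x,dd,n mm [-0.2  2.4 -4. ] F x,dd,n [ 0.5 -2.5  1.3] drot [ 0.002 -0.002  0.001] torque [ 0.01  1.02 -0.01] q2 -0.209
```

```bash
python3 -m crank '{"dp":[[0,0.1,0.05],[0,0,0],[0,-0.04,0.09],[0,-0.04,0.09],[0,0,0],[0,0,0],[0,0,0],[0,0,0]],"delta_rot":[[0,0,0],[0,0,0],[0,0,0],[0,0,0],[0,0,0],[0,0,0],[0,0,0],[0,0,0]]}' - 50
python3 -c "
from h import *
st()"
```

```text
time: 14.6
position: [0.4281, -0.1399, 0.1907]
tool_rot: [-1.881, 2.45, -0.106]
ft_force: [-5.9, 0.1, 4.2]
grip_width: 0.445
t 14.6 mouth(FK) x,dd,n mm [-0.   1.8 -5.5] F x,dd,n [ 1.5 -1.8  8.8] drot [ 0.002 -0.002  0.   ] torque [-0.09  1.61 -0.11] q2 -0.208
```

```bash
python3 -m crank '{"dp":[[0,0.05,0.02],[0,-0.04,0.09],[0,-0.04,0.09],[0,-0.04,0.09],[0,-0.04,0.09],[0,0,0],[0,0,0],[0,0,0]],"delta_rot":[[0,0,0],[0,0,0],[0,0,0],[0,0,0],[0,0,0],[0,0,0],[0,0,0],[0,0,0]]}' - 50
python3 -c "
from h import *
st()"
```

```text
time: 15.4
position: [0.4302, -0.1402, 0.1865]
tool_rot: [-1.881, 2.449, -0.108]
ft_force: [-0.3, -0.7, -3.4]
grip_width: 0.449
t 15.4 mouth(FK) x,dd,n mm [ -0.3   1.5 -10.2] F x,dd,n [ 0.8 -0.7 -0.7] drot [-0.    -0.001  0.001] torque [-0.13  0.3  -0.06] q2 -0.199
```

The force peaked near 9 N and then dropped, so the coupler has snapped over. I'll push on.

```bash
python3 -m crank '{"dp":[[0,-0.04,0.09],[0,-0.04,0.09],[0,-0.04,0.09],[0,-0.04,0.09],[0,0,0],[0,0,0],[0,0,0],[0,0,0]],"delta_rot":[[0,0,0],[0,0,0],[0,0,0],[0,0,0],[0,0,0],[0,0,0],[0,0,0],[0,0,0]]}' - 50
python3 -c "
from h import *
st()"
```

```text
time: 16.2
position: [0.4317, -0.1408, 0.1827]
tool_rot: [-1.881, 2.45, -0.108]
ft_force: [4.5, -2.8, -10.9]
grip_width: 0.443
t 16.2 mouth(FK) x,dd,n mm [ -0.1   1.  -14.2] F x,dd,n [ 1.6  0.  -9.7] drot [ 0.001 -0.002  0.001] torque [-0.58 -0.46 -0.05] q2 -0.19
```

```bash
python3 -m crank '{"dp":[[0,-0.04,0.09],[0,-0.04,0.09],[0,0,0],[0,0,0],[0,0,0],[0,0,0],[0,0,0],[0,0,0]],"delta_rot":[[0,0,0],[0,0,0],[0,0,0],[0,0,0],[0,0,0],[0,0,0],[0,0,0],[0,0,0]]}' - 50
python3 -c "
from h import *
st()"
```

```text
time: 17.0
position: [0.4325, -0.1409, 0.1815]
tool_rot: [-1.881, 2.45, -0.107]
ft_force: [-1.5, -1.6, -0.2]
grip_width: 0.448
t 17.0 mouth(FK) x,dd,n mm [ -0.2   1.  -15.7] F x,dd,n [2.  0.1 2.6] drot [ 0.001 -0.002  0.001] torque [-0.6   0.75 -0.11] q2 -0.186
```

```bash
python3 -m crank '{"dp":[[0.03,-0.04,0.09],[0,-0.04,0.09],[0,0,0],[0,0,0],[0,0,0],[0,0,0],[0,0,0],[0,0,0]],"delta_rot":[[0,0,0],[0,0,0],[0,0,0],[0,0,0],[0,0,0],[0,0,0],[0,0,0],[0,0,0]]}' - 60
python3 -c "
from h import *
st()"
```

```text
time: 17.8
position: [0.4334, -0.1412, 0.1797]
tool_rot: [-1.881, 2.449, -0.107]
ft_force: [-4.0, 0.7, 4.1]
grip_width: 0.444
t 17.8 mouth(FK) x,dd,n mm [ -0.2   1.  -17.8] F x,dd,n [ 0.4 -0.3  7.8] drot [ 0.001 -0.001  0.001] torque [-0.04  0.98 -0.  ] q2 -0.181
```

```bash
python3 -m crank '{"dp":[[0,-0.04,0.09],[0,0,0],[0,0,0],[0,0,0],[0,0,0],[0,0,0],[0,0,0],[0,0,0]],"delta_rot":[[0,0,0],[0,0,0],[0,0,0],[0,0,0],[0,0,0],[0,0,0],[0,0,0],[0,0,0]]}' - 60
python3 -c "
from h import *
st()"
python3 -m crank '{"dp":[[0,-0.04,0.09],[0,0,0],[0,0,0],[0,0,0],[0,0,0],[0,0,0],[0,0,0],[0,0,0]],"delta_rot":[[0,0,0],[0,0,0],[0,0,0],[0,0,0],[0,0,0],[0,0,0],[0,0,0],[0,0,0]]}' - 60
python3 -c "
from h import *
st()"
```

```text
time: 18.6
position: [0.4338, -0.1413, 0.179]
tool_rot: [-1.881, 2.45, -0.106]
ft_force: [-5.6, -0.1, 7.1]
grip_width: 0.446
t 18.6 mouth(FK) x,dd,n mm [ -0.1   1.  -18.5] F x,dd,n [ 1.6  0.  11.1] drot [ 0.001 -0.001  0.001] torque [ 0.06  1.25 -0.02] q2 -0.179
time: 19.4
position: [0.4338, -0.1414, 0.1789]
tool_rot: [-1.881, 2.45, -0.104]
ft_force: [-10.5, 0.4, 14.3]
grip_width: 0.445
t 19.4 mouth(FK) x,dd,n mm [ -0.1   0.9 -18.6] F x,dd,n [ 2.4 -0.6 19.8] drot [ 0.003 -0.001  0.   ] torque [ 0.19  2.12 -0.02] q2 -0.177
```

```bash
python3 - <<'E'
from h import *
x=lambda i,u,v,w,h,k:cv2.resize(i[v:v+h,u:u+w],None,fx=k,fy=k,interpolation=cv2.INTER_CUBIC)
L=[]
for nm,o in(("top",(310,230)),("side",(300,130))):
    im=np.mean([ctrl.get_image(nm).astype(np.float32) for _ in range(4)],0); cv2.imwrite(f"pics/{nm}8.png",im.astype(np.uint8))
    L.append(np.clip((x(im,o[0],o[1],38,46,10)-20)*1.3,0,255).astype(np.uint8))
cv2.imwrite("pics/z8.png",np.hstack(L))
st()
E
```

```text
t 19.8 mouth(FK) x,dd,n mm [ -0.1   0.9 -18.6] F x,dd,n [ 0.9 -0.7 19.7] drot [ 0.003 -0.001  0.001] torque [0.24 2.14 0.02] q2 -0.177
```

View pics/z8.png

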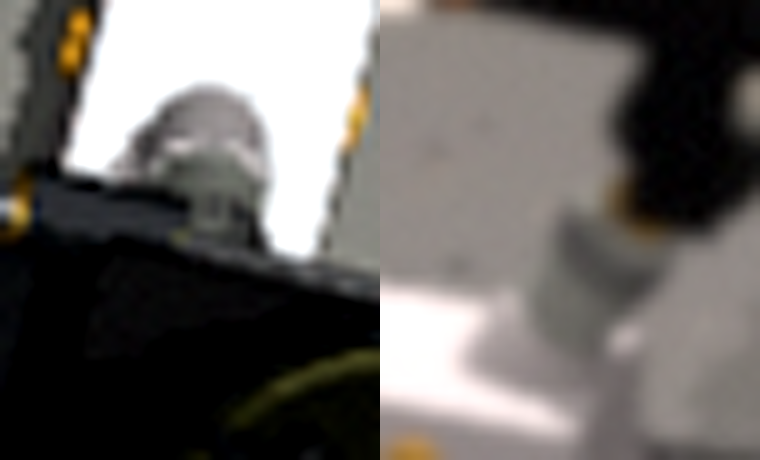

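View pics/side8.png

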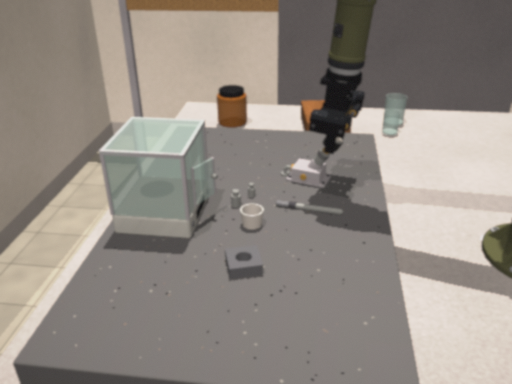

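The side view shows the coupler seated on the shoulder, with the hexagon no longer visible below it (about pixel 325,160). The cup, brush, weights and gate are where they started. The push is steady at about 20 N with no creep, so I'm handing in.

```bash
python3 -c "
from bench import ctrl
print(ctrl.close_job())"
```

```text
the job is handed in; nothing more can be done
None
```

I lifted the gauge out of its rest and pressed its coupler onto the tilted nipple until it snapped over the ball head. I then pushed it home and handed in at 19.8 s, still gripping it at a 60 N setting. I got no verdict back, so success rests on the checks below.

- **Snap:** the push along the nipple's axis rose to about 9 N, then fell away. For a moment it pulled the other way, as expected once the locking balls pass the head.
- **Fully home:** the push then climbed with the valve spring, and a further 1 mm command moved the coupler only about 0.1 mm. It held steady at about 20 N, with sideways forces under about 2.5 N.
- **Cameras:** the last pictures show the coupler seated on the shoulder and the rest empty. The cup, brush, weights and gate look as they did at the start; I judged that by eye and did not measure it.

**Disagreement:** going by the arm's pose and my camera estimate of the nipple, the mouth ended 18.6 mm below the head centre instead of 14.5 mm. The pictures before contact had already hinted at about 2–3 mm of this, from calibration error or the gauge sitting higher in the grip. I trusted the hard stop instead. The two cameras also disagreed by a few millimetres sideways, which I corrected during the push using the contact forces. I couldn't read the valve travel or the gauge's tilt in the grip directly.

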